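# Comb the loose sticks square against the stop

## Task

The sticks on the stop board have to be lined up for painting: pick up the rake and comb them, without touching them with the gripper, until all four lie flat, side by side, parallel to the stop and snug against it and each other. Then stand the rake back on its rubber pad the way it stood, and let go. Leave the jars and other things where they are.

Things in the scene. Friction and masses are not known exactly. Their poses are not given: they have to be found in the camera images.
- board: grey laminate stop board, fixed to the table, 250 mm along its own x, 12 mm thick (origin on its underside, at table height; face at z = 12 mm). Along its own y it runs from -210 to +240 mm. The sticks lie on its open part; a 61 mm ledge beyond the stop bar carries a jar
- stop (a point): middle of the stop's inner face, at the height of the board's face; axes are the board's. The stop is a wooden bar along the board's x over its full 250 mm, 14 mm thick, 22 mm tall above the board's face; this face looks to the board's -y, towards the sticks, and lies at board y = +165 mm
- stick1: square wooden stick, 150 mm long (its own x axis), 14 mm wide and thick, about 30 g, lying loose on the board; origin at its centre (7 mm above the board's face)
- stick2: square wooden stick, 150 mm long (its own x axis), 14 mm wide and thick, about 30 g, lying loose on the board; origin at its centre (7 mm above the board's face)
- stick3: square wooden stick, 150 mm long (its own x axis), 14 mm wide and thick, about 30 g, lying loose on the board; origin at its centre (7 mm above the board's face)
- stick4: square wooden stick, 150 mm long (its own x axis), 14 mm wide and thick, about 30 g, lying loose on the board; origin at its centre (7 mm above the board's face)
- rake_grip (a point): centre of the rake's bar handle, close to its centre of mass (rake about 0.25 kg). The handle is level, 150 mm long along the rake's x, 20 mm wide (y), 26 mm tall; its centre is 50 mm above the tine tips. A foot as deep as the tines, 34 mm wide, stands under its other end, 83 to 101 mm to -x of this point, so the rake stands level by itself. Axes: x towards the tines, z up
- rake_tines (a point): middle of the row of tine tips, on the front (+x) faces of the tines; 54 mm to +x of and 50 mm below the grip point; axes are the rake's. The head is a cross bar 212 mm wide (along y) with 11 steel tines 8 mm square and 12 mm apart, pointing down; from 34 mm above the tips the wood sticks out 5 mm farther forward than the tines
- pad: black rubber pad fixed to the table, 220 mm (its x) by 270 mm (its y), 3 mm thick, on which the rake stands at the start, head along the pad's y, tines to the pad's +x, with the grip point 10 mm to +x of the pad's centre. Origin under its centre, at table height
- jar_a: small glass jar with a steel lid, 52 mm diameter, 65 mm tall, standing on the board's ledge behind the stop; origin at the centre of its underside; a bystander
- jar_b: brown jar, white lid, 60 mm diameter, 80 mm tall, upright on the table; origin under its centre; a bystander
- can: plain steel can, 72 mm diameter, 95 mm tall, upright on the table; origin under its centre; a bystander
- mug: white mug, 76 mm diameter, 85 mm tall, upright on the table; origin under its centre; a bystander
- tape: roll of paper tape lying flat, 90 mm diameter, 24 mm tall; origin under its centre; a bystander
- brush: paint brush lying on the table, lying along its own x; a bystander
- spatula: spatula lying on the table, lying along its own x; a bystander
Things that resemble listed ones, but are neither listed nor needed, are in the scene too. What is shaped like the stick2 but red is not meant.

How it is judged (in metres and radians):
On the way, in this order (a step that is already met when the one before it is completed fails the run):
1. the rake is lifted off its pad (height (world z) of rake_grip above 0.07 m), for 0.1 s.
2. all four sticks lie flat against the stop, side by side and parallel to it (angle between the x axis of each of stick1, stick2, stick3, stick4 and the x axis of board, either way round below 0.14 rad and y of stick1 in the frame of board between 0.1 and 0.166 m and x of stick1 in the frame of board between -0.09 and 0.09 m and z of stick1 in the frame of board between 0.014 and 0.024 m and y of stick2 in the frame of board between 0.1 and 0.166 m and x of stick2 in the frame of board between -0.09 and 0.09 m and z of stick2 in the frame of board between 0.014 and 0.024 m and y of stick3 in the frame of board between 0.1 and 0.166 m and x of stick3 in the frame of board between -0.09 and 0.09 m and z of stick3 in the frame of board between 0.014 and 0.024 m and y of stick4 in the frame of board between 0.1 and 0.166 m and x of stick4 in the frame of board between -0.09 and 0.09 m and z of stick4 in the frame of board between 0.014 and 0.024 m), for 0.2 s.
At the end, for the whole second after the job is handed in: Sticks flat on the board at rest, within 8 degrees of the stop's direction, centres within 65 mm of its inner face (packed tight: 49) and 90 mm of the board's middle. Rake upright on its pad, grip point within 40 mm of its place along each pad axis, turned under 17 degrees (all of step 2 and x of rake_grip in the frame of pad between -0.03 and 0.05 m and y of rake_grip in the frame of pad between -0.04 and 0.04 m and height (world z) of rake_grip between 0.046 and 0.058 m and angle between rake_grip's own z axis and vertical below 0.1 rad and angle between the x axis of rake_grip and the x axis of pad, either way round below 0.3 rad and linear speed of each of stick1, stick2, stick3, stick4, rake below 0.01 m/s); the robot touches nothing.
It fails at once if a stick is touched by the gripper or the arm (contact force between any of the fingers, the arm and stick1 above 0.5 N or contact force between any of the fingers, the arm and stick2 above 0.5 N or contact force between any of the fingers, the arm and stick3 above 0.5 N or contact force between any of the fingers, the arm and stick4 above 0.5 N).
It fails at once if a bystander is moved more than 25 mm (distance of any of jar_a, jar_b, can, mug, tape, brush, spatula from where it was at the start of the episode above 0.025 m).
It also fails if it takes over 50 s, if anything falls off the work surface, if the arm or the gripper's body presses on something with over 40 N, if the wrist force passes 120 N, or if a joint passes its speed limit or range.

## Robot

A 6-joint arm with a two-finger parallel gripper is mounted at the origin on the work surface. World frame = base frame: x ahead of the robot, y to its left, z up, the work surface at z = 0. Lengths are in m, angles in degrees, forces in N, time in s.
With the tool pointing down it reaches from about 0.225 to 0.725 m from the base axis. Payload 3.1 kg.
Tool frame: the origin (TCP) lies midway between the tips of the shut fingers; the grasp point (between the pads) lies 19 mm behind it; z points along the fingers, y is the direction in which the jaws open and shut (so a half turn about z gives the same grasp; the last joint's range is limited). The gripper opens to 85 mm and grips with 20 to 120 N. Pads are 22 mm wide; open, the fingers measure 114 mm over their backs; the gripper's body (76 mm by 85 mm) begins 54 mm behind the grasp point. The pads swing forward as they close: fully open they stand 13 mm farther back than shut.
Start: joints at [-77.338, 2.75, 5.684, 92.934, 0, 82.678], TCP at [0.179, -0.493, 0.231] pointing down, gripper open.
Joint ranges: [-166.93, 166.93], [-56.73, 111.36], [-69.38, 81.34], [-121.58, 131.49], [-85.45, 84.26], [-180, 180]. Speed limits (degrees/s): [159.86, 159.86, 180, 180, 180, 180].

## Interface

Orientations are given as [roll, pitch, yaw] about the fixed x, y, z axes, in that order (R = Rz(yaw) Ry(pitch) Rx(roll)).
In Python, from rig import sensors, cams, job gives the robot as it stands. The module is installed in compiled form; this text tells all that it offers.
- The arm moves only by the tool jog_arm, never from a script. Its argument "series" is a list of rows, each an object with "rotation": the turn, a rotation vector about the tool's x, y, z as a fraction of full scale, a list of three; "translation": the shift along the tool's x, y, z as a fraction of full scale, a list of three; "claw": the closure, from 0 (fully open) to 1 (shut). In form: [{"rotation": [ax, ay, az], "translation": [tx, ty, tz], "claw": claw}, ...]. A call has 1 to 12 rows; each row shifts and turns the commanded pose from where the row before left it, along the tool's axes as they then stand; what a row does not reach is not made up. Full scale, the value 1, is 500 mm for a shift and 45 degrees for a turn. A row lasts 1/8 s, in which the tool goes at most 62.5 mm and 10.7 degrees, less where a joint would pass 70% of its speed; a pose out of reach is approached as far as the arm can. A call with a number of a shift or a turn outside -1 to 1 is refused whole. A call with a gripper value outside its range is refused whole. The fingers move at their own pace and stop on an object; the grip force is fixed at half the most. Time passes only in rows, so rows that do not move let the fingers close. It gives the time, the measured TCP pose, the force and the opening at its end, in the units of the state.
- sensors.sense(): the state, without advancing time (a new reading comes with each control period).
- cams.read_camera(name): name is "side" or "top"; returns a dict with "pixels" (420x560x3 uint8, red, green, blue), "fovy" (degrees; the focal length in pixels is half the picture's height over the tangent of half this angle, whatever the lens; pixels are square), "cx", "cy" (the principal point, pixels), "R" (3x3) and "t" (3): a world point X has camera coordinates R X + t. Camera axes: x right, y down, z forward; pixel columns grow to the right and rows downward; lengths in m; the calibration is good to about 2 mm. A picture is of the moment at which its call begins. There is no depth.
- job.close_job(): hands the job in, once; it reports no verdict.
The state is a dict: "time": time; "qpos": joint angles; "joint_vel": joint speeds; "tau": joint torques, N m; "eef_pos": TCP position; "tcp_rot": TCP orientation; "contact_force": force on the tool from outside, world axes, zero at the start; "ft_torque": the same for the moment, N m; "grip_width": finger opening in m.
Only numpy, scipy, OpenCV 4.12 (cv2) and the standard library are available. Lean on these libraries where they do the work, as an engineer would, in place of code of your own. Each camera call takes 0.05 s, during which the arm holds its last target.

## Working session

There is one attempt and no reset: what is moved stays moved. The work goes in short steps, Python scripts to look and compute and a tool call to move; the robot and the scene stay as the last step left them, time stands still between calls to the robot, and variables do not carry over. Pictures are saved under pics/ and viewed, and the job is handed in when it is done.

Besides the shell and the picture viewer there is one more tool, called after ">>>" by a JSON object that holds its "api" and its "payload". jog_arm: Moves the arm, as the interface text tells. Shift numbers are shares of 500 mm and turn numbers shares of 45 degrees, none past 1 either way. Its arguments: {"type":"object","properties":{"series":{"type":"array"}},"required":["series"]}

```bash
mkdir -p pics; ls
python3 - <<'E'
from rig import sensors,cams
import cv2,numpy as np,pickle
print(sensors.sense())
d={}
for n in("top","side"):
    c=cams.read_camera(n);d[n]=c
    cv2.imwrite(f"pics/{n}0.png",c["pixels"][:,:,::-1])
    print(n,c["fovy"],c["cx"],c["cy"],np.round(c["R"],4).tolist(),np.round(c["t"],4).tolist(), [k for k in c])
pickle.dump(d,open("cam0.pkl","wb"))
E
```

```text
pics
{'time': 0.0, 'qpos': array([-7.73369541e+01,  2.79297670e+00,  5.58991679e+00,  9.29334455e+01,
       -2.16916312e-03,  8.26793517e+01]), 'joint_vel': array([-0.0199094 , -0.09667956, -0.04720613, -0.02917481, -0.08475107,
       -0.0014852 ]), 'tau': array([ 2.08789572e-06, -3.38778341e+01,  3.20016646e+01,  2.01401522e-02,
       -2.98092646e-04,  2.41190108e-07]), 'eef_pos': array([ 0.17927457, -0.49278054,  0.23010156]), 'tcp_rot': array([-1.79864331e+02, -1.52423028e-02,  1.99836788e+01]), 'contact_force': array([ 0.17716898, -0.25630032, -0.54420113]), 'ft_torque': array([-0.01241472,  0.00485944, -0.03084266]), 'grip_width': 0.08514423689025348}
top 47.41182932111624 280.22408906398795 203.14660017798184 [[0.0153, -0.9999, -0.0036], [-0.9965, -0.0149, -0.0824], [0.0824, 0.0049, -0.9966]] [0.099, 0.518, 1.3851] ['pixels', 'fovy', 'cx', 'cy', 'R', 't']
side 54.865402785050826 280.22735632725414 207.5911876139712 [[-0.9407, -0.3392, -0.0069], [-0.2589, 0.7309, -0.6315], [0.2193, -0.5923, -0.7753]] [0.4948, 0.0896, 1.1243] ['pixels', 'fovy', 'cx', 'cy', 'R', 't']
```

View pics/top0.png

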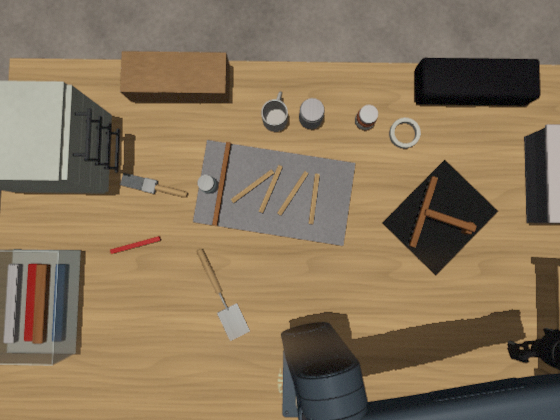

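View pics/side0.png

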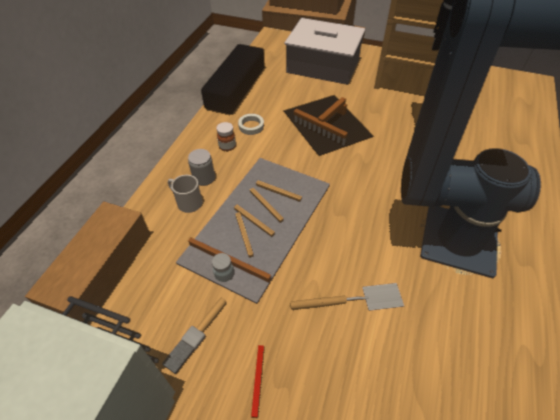

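```bash
cat > h.py <<'E'
import numpy as np,cv2,pickle
def f(c): return 210/np.tan(np.radians(c["fovy"]/2))
def bp(c,u,v,z):
    R=np.array(c["R"]);t=np.array(c["t"]);o=-R.T@t
    d=R.T@np.array([(u-c["cx"])/f(c),(v-c["cy"])/f(c),1])
    return o+d*(z-o[2])/d[2]
def pj(c,X):
    p=np.array(c["R"])@np.array(X)+np.array(c["t"]);return np.array([c["cx"]+f(c)*p[0]/p[2],c["cy"]+f(c)*p[1]/p[2]])
def crop(c,name,x0,y0,x1,y1,s):
    im=c["pixels"][y0:y1,x0:x1,::-1];im=cv2.resize(im,None,fx=s,fy=s,interpolation=cv2.INTER_CUBIC)
    for x in range((x0//20+1)*20,x1,20): cv2.putText(im,str(x),((x-x0)*s,8),0,.3,(0,255,255));cv2.line(im,((x-x0)*s,10),((x-x0)*s,16),(0,255,255))
    for y in range((y0//20+1)*20,y1,20): cv2.putText(im,str(y),(0,(y-y0)*s+3),0,.3,(0,255,255))
    cv2.imwrite(name,im)
E
python3 - <<'E'
from h import *
d=pickle.load(open("cam0.pkl","rb"))
crop(d["top"],"pics/c1.png",185,130,365,250,4)
crop(d["top"],"pics/c2.png",375,150,505,280,4)
crop(d["side"],"pics/c3.png",270,80,390,170,6)
E
```

```text
(no output)
```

View pics/c1.png

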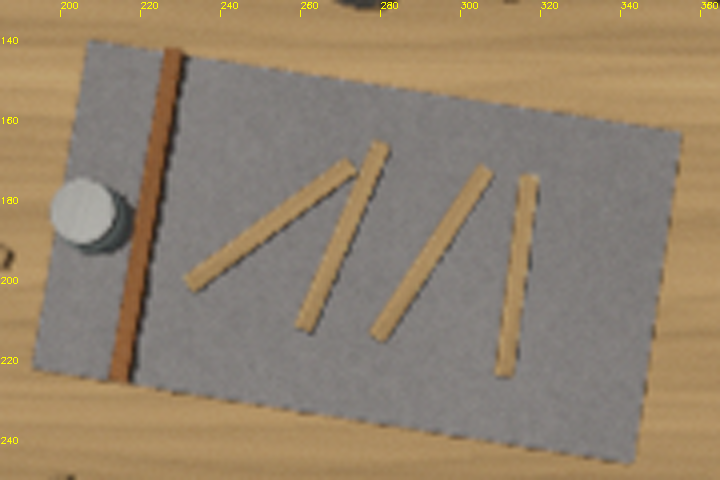

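View pics/c2.png

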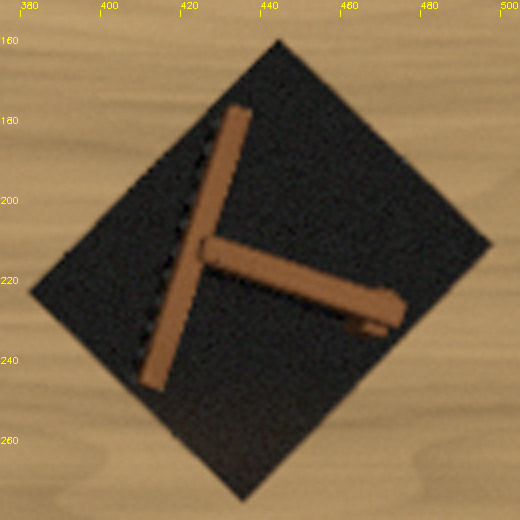

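View pics/c3.png

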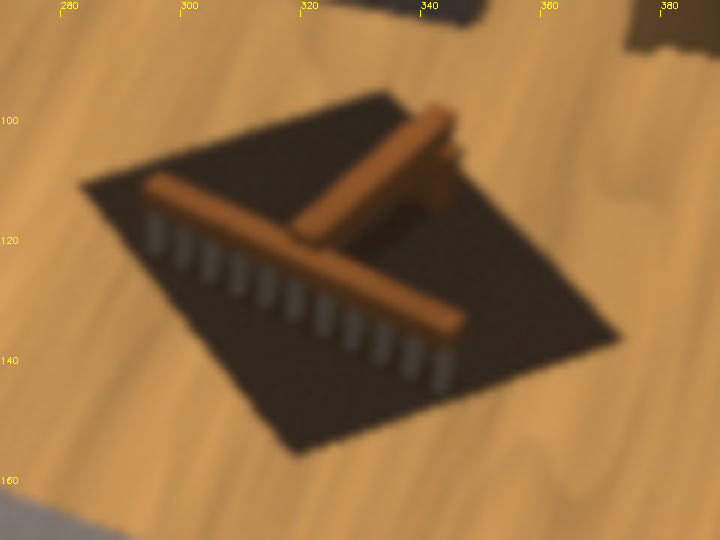

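Run:
```python
from h import *
d=pickle.load(open("cam0.pkl","rb"));c=d["top"];s=d["side"]
np.set_printoptions(precision=4,suppress=True)
def P(n,pts,z,cc=c):
    r=np.array([bp(cc,u,v,z) for u,v in pts]);print(n,r[:,:2].tolist() if 0 else np.round(r[:,:2],4).tolist());return r[:,:2]
def k(p,o,sc): return (o[0]+p[0]/sc,o[1]+p[1]/sc)
o1=(184.5,129.5);o2=(374.5,149.5);o3=(269.5,79.5)
pad=P("pad",[k(p,o2,4) for p in[(279,40),(491,244),(243,500),(30,291)]],.003)
print("edges",np.linalg.norm(np.diff(np.vstack([pad,pad[:1]]),axis=0),axis=1),"c",pad.mean(0))
pads=P("padside",[k(p,o3,6) for p in[(387,92),(622,338),(296,456),(80,186)]],.003,s)
print("edges",np.linalg.norm(np.diff(np.vstack([pads,pads[:1]]),axis=0),axis=1),"c",pads.mean(0))
b=P("board",[k(p,o1,4) for p in[(90,40),(683,131),(633,464),(33,370)]],.012)
print("edges",np.linalg.norm(np.diff(np.vstack([b,b[:1]]),axis=0),axis=1),"c",b.mean(0))
for e in np.diff(np.vstack([b,b[:1]]),axis=0): print(np.degrees(np.arctan2(e[1],e[0])))
for e in np.diff(np.vstack([pad,pad[:1]]),axis=0): print("p",np.degrees(np.arctan2(e[1],e[0])))
# sticks top z=.026
for i,(a,bb) in enumerate([((190,285),(350,168)),((305,328),(380,146)),((378,335),(486,171)),((505,373),(529,178))]):
    r=P(f"st{i}",[k(a,o1,4),k(bb,o1,4)],.026);e=r[1]-r[0];print(np.linalg.norm(e),np.degrees(np.arctan2(e[1],e[0])),r.mean(0))
# rake head top ends, z?  handle top z=.003+.063
r=P("head",[k((240,110),o2,4),k((152,386),o2,4)],.066);e=r[1]-r[0];print(np.linalg.norm(e),np.degrees(np.arctan2(e[1],e[0])),r.mean(0))
r=P("handle",[k((203,246),o2,4),k((395,312),o2,4)],.066);e=r[1]-r[0];print(np.linalg.norm(e),np.degrees(np.arctan2(e[1],e[0])),r.mean(0))
print(P("jar",[(207,184)],.077),P("jarb",[(369,112)],.08))
```

```text
pad [[0.6567, -0.383], [0.5058, -0.5383], [0.3143, -0.3521], [0.4656, -0.196]]
edges [0.2166 0.267  0.2174 0.2673] c [ 0.4856 -0.3674]
padside [[0.4996, -0.533], [0.3107, -0.3488], [0.4598, -0.1926], [0.652, -0.3778]]
edges [0.2638 0.216  0.2669 0.2175] c [ 0.4805 -0.363 ]
board [[0.7053, 0.3291], [0.6429, -0.1149], [0.3952, -0.0788], [0.4575, 0.3643]]
edges [0.4484 0.2504 0.4475 0.2503] c [0.5502 0.125 ]
-97.99609910627076
171.7054410714911
81.9884388890084
-8.087495586596985
p -134.1902718586775
p 135.79928734246838
p 45.8918851464921
p -44.376340291549724
st0 [[0.521, 0.2484], [0.6094, 0.1325]]
0.14573143612688844 -52.69810714582433 [0.5652 0.1904]
st1 [[0.4907, 0.1634], [0.6261, 0.1106]]
0.14528983642795368 -21.320646878134166 [0.5584 0.137 ]
st2 [[0.4864, 0.1099], [0.6086, 0.0322]]
0.14482379440497462 -32.44243088536281 [0.5475 0.0711]
st3 [[0.46, 0.0167], [0.6039, 0.0005]]
0.1447993481093237 -6.435632148391575 [0.5319 0.0086]
head [[0.5944, -0.3331], [0.397, -0.2688]]
0.20760310519134134 161.96619956620114 [ 0.4957 -0.301 ]
handle [[0.4966, -0.3058], [0.4518, -0.4411]]
0.14253899810218318 -108.31561872696552 [ 0.4742 -0.3734]
jar [[0.5633, 0.315]]
jarb [[0.7772, -0.1435]]
[[0.5633 0.315 ]] [[ 0.7772 -0.1435]]
```

```bash
cat > ov.py <<'E'
from h import *
import itertools
def box(x0,x1,y0,y1,z0,z1): 
    P=[np.array(p) for p in itertools.product((x0,x1),(y0,y1),(z0,z1))]
    return [(a,b) for i,a in enumerate(P) for b in P[i+1:] if np.sum(a!=b)==1]
RAKE=box(-.075,.075,-.01,.01,-.013,.013)+box(.045,.059,-.106,.106,-.016,.013)+box(-.101,-.083,-.017,.017,-.05,.0)+box(.046,.054,-.1,.1,-.05,-.016)
def overlay(c,name,win,s,models):
    x0,y0,x1,y1=win
    im=cv2.resize(c["pixels"][y0:y1,x0:x1,::-1],None,fx=s,fy=s,interpolation=cv2.INTER_CUBIC)
    for segs,T,yaw,col in models:
        cc,ss=np.cos(np.radians(yaw)),np.sin(np.radians(yaw));R=np.array([[cc,-ss,0],[ss,cc,0],[0,0,1]])
        for a,b in segs:
            p,q=[(pj(c,R@v+np.array(T))+.5-np.array([x0,y0]))*s for v in(a,b)]
            cv2.line(im,tuple(int(v) for v in p),tuple(int(v) for v in q),col,1,cv2.LINE_AA)
    cv2.imwrite(name,im)
E
python3 - <<'E'
from ov import *
d=pickle.load(open("cam0.pkl","rb"))
m=[(RAKE,(.4742,-.3734,.053),71.8,(0,255,0)),(box(-.11,.11,-.135,.135,0,.003),(.483,-.365,0),45.8,(255,255,0))]
overlay(d["top"],"pics/o1.png",(375,150,505,280),4,m)
overlay(d["side"],"pics/o2.png",(270,80,390,170),6,m)
c=d["top"];print(-np.array(c["R"]).T@c["t"])
E
```

```text
[0.40058786 0.09990946 1.42349452]
```

View pics/o1.png

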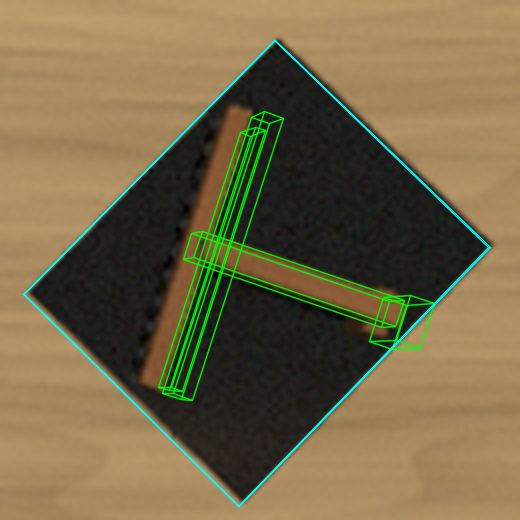

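View pics/o2.png

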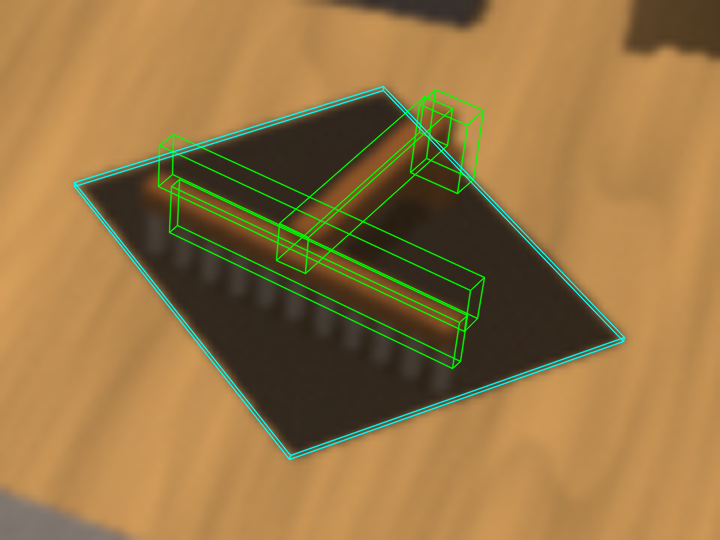

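```bash
sed -i 's/^RAKE=.*/RAKE=box(-.101,.046,-.01,.01,-.013,.013)+box(.041,.059,-.106,.106,-.016,.006)+box(-.101,-.083,-.017,.017,-.05,-.013)+box(.046,.054,-.1,.1,-.05,-.016)/' ov.py
python3 - <<'E'
from ov import *
d=pickle.load(open("cam0.pkl","rb"))
m=[(RAKE,(.482,-.351,.053),71.8,(0,255,0)),(box(-.11,.11,-.135,.135,0,.003),(.4835,-.366,0),45.8,(255,255,0))]
overlay(d["top"],"pics/o3.png",(375,150,505,280),4,m)
overlay(d["side"],"pics/o4.png",(270,80,390,170),6,m)
E
```

```text
(no output)
```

View pics/o3.png

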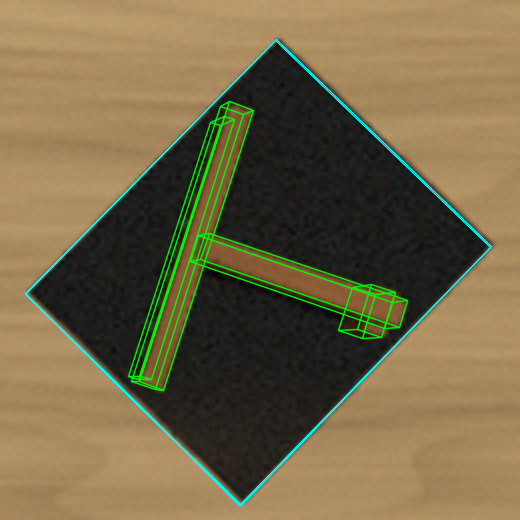

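View pics/o4.png

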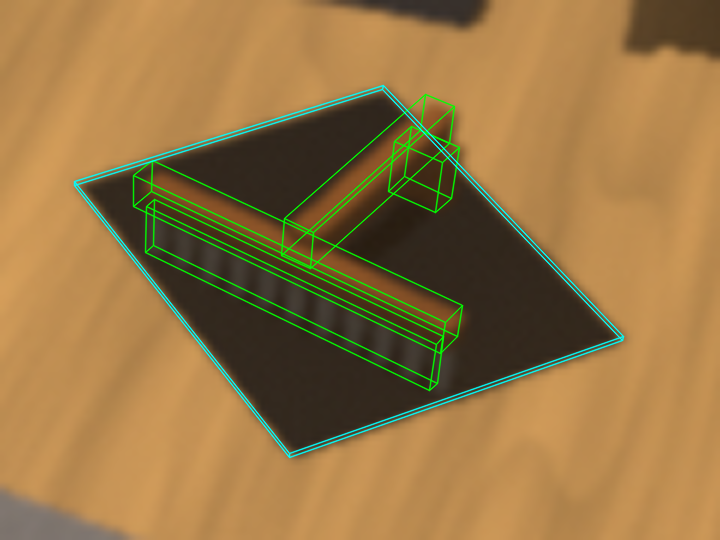

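The sticks meant are the four light wood ones on the board, at top-view pixels (253,186), (270,189), (293,194) and (314,199). The red lookalike at (135,245) is excluded. In the crops the rake stands about 26° off the pad's x axis: its yaw is 71.8° and the pad's is 45.8°. The board's y axis points at 82.0°.

First I turn the gripper and move it above the handle.

>>> {"api": "jog_arm", "payload": {"series": [{"rotation": [0,0,-0.192],"translation": [0,0,0],"claw": 0},{"rotation": [0,0,-0.192],"translation": [0,0,0],"claw": 0},{"rotation": [0,0,-0.192],"translation": [0,0,0],"claw": 0},{"rotation": [0,0,-0.192],"translation": [0,0,0],"claw": 0},{"rotation": [0,0,-0.192],"translation": [0,0,0],"claw": 0},{"rotation": [0,0,-0.192],"translation": [0,0,0],"claw": 0},{"rotation": [0,0,0],"translation": [0.077,0.08,0],"claw": 0},{"rotation": [0,0,0],"translation": [0.077,0.08,0],"claw": 0},{"rotation": [0,0,0],"translation": [0.077,0.08,0],"claw": 0},{"rotation": [0,0,0],"translation": [0.077,0.08,0.06],"claw": 0},{"rotation": [0,0,0],"translation": [0.077,0.08,0.06],"claw": 0},{"rotation": [0,0,0],"translation": [0.077,0.08,0.06],"claw": 0}]}}

```text
time: 1.6
eef_pos: [0.4794, -0.3483, 0.1408]
tcp_rot: [-180.0, 0.0, 71.8]
contact_force: [-0.7, -1.3, 0.7]
grip_width: 0.0855
```

>>> {"api": "jog_arm", "payload": {"series": [{"rotation": [0,0,0],"translation": [0,0,0],"claw": 0},{"rotation": [0,0,0],"translation": [0,0,0],"claw": 0}]}}

```text
time: 1.85
eef_pos: [0.4776, -0.3492, 0.1417]
tcp_rot: [-179.9, -0.0, 71.9]
contact_force: [-0.5, -0.5, 0.7]
grip_width: 0.0853
```

Run:
```python
from ov import *
from rig import cams
m=[(RAKE,(.4805,-.349,.053),71.8,(0,255,0))]
overlay(cams.read_camera("top"),"pics/o5.png",(375,150,505,280),4,m)
overlay(cams.read_camera("side"),"pics/o6.png",(270,60,390,170),6,[])
```

```text
(no output)
```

View pics/o6.png

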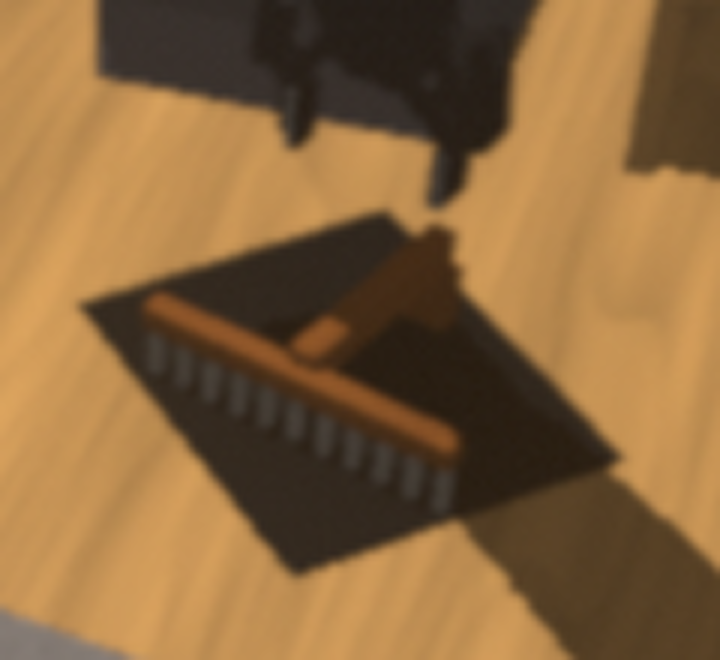

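View pics/o5.png

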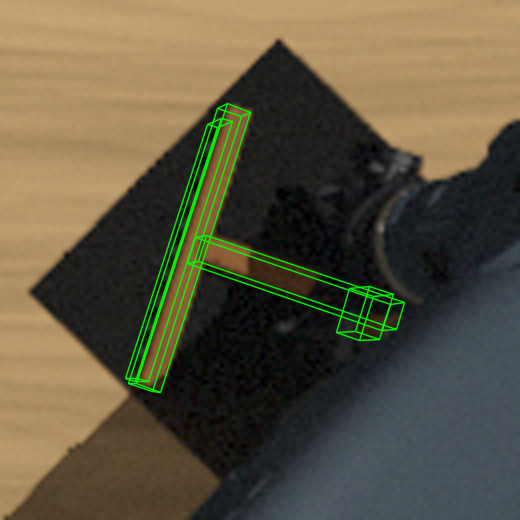

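The side view shows the open fingers straddling the handle, so I go down and close.

>>> {"api": "jog_arm", "payload": {"series": [{"rotation": [0,0,0],"translation": [0,0,0.06],"claw": 0},{"rotation": [0,0,0],"translation": [0,0,0.06],"claw": 0},{"rotation": [0,0,0],"translation": [0,0,0.05],"claw": 0},{"rotation": [0,0,0],"translation": [0,0,0.04],"claw": 0},{"rotation": [0,0,0],"translation": [0,0,0],"claw": 1},{"rotation": [0,0,0],"translation": [0,0,0],"claw": 1},{"rotation": [0,0,0],"translation": [0,0,0],"claw": 1},{"rotation": [0,0,0],"translation": [0,0,0],"claw": 1},{"rotation": [0,0,0],"translation": [0,0,0],"claw": 1},{"rotation": [0,0,0],"translation": [0,0,0],"claw": 1}]}}

```text
time: 3.2
eef_pos: [0.4792, -0.3505, 0.039]
tcp_rot: [179.8, 0.1, 71.8]
contact_force: [0.8, 0.9, 6.1]
grip_width: 0.0189
```

>>> {"api": "jog_arm", "payload": {"series": [{"rotation": [0,0,0],"translation": [0,0,-0.03],"claw": 1},{"rotation": [0,0,0],"translation": [0,0,-0.06],"claw": 1},{"rotation": [0,0,0],"translation": [0,0,-0.06],"claw": 1},{"rotation": [0,0,0],"translation": [0,0,-0.03],"claw": 1},{"rotation": [0,0,0],"translation": [0,0,0],"claw": 1},{"rotation": [0,0,0],"translation": [0,0,0],"claw": 1}]}}

```text
time: 3.95
eef_pos: [0.4773, -0.3487, 0.1255]
tcp_rot: [-179.8, -0.1, 71.8]
contact_force: [0.1, -0.8, -2.8]
grip_width: 0.0188
```

Run:
```python
from ov import *
from rig import cams,sensors
s=sensors.sense();print(s["eef_pos"],s["tcp_rot"],s["contact_force"])
z=s["eef_pos"][2]-.036+.053
m=[(RAKE,(.4805,-.349,z),71.8,(0,255,0))]
overlay(cams.read_camera("side"),"pics/o7.png",(270,40,390,140),6,m)
```

```text
[ 0.47730425 -0.34873577  0.12546363] [-1.79844010e+02 -7.25083649e-02  7.18290151e+01] [ 0.12962472 -0.80891788 -2.75100288]
```

View pics/o7.png

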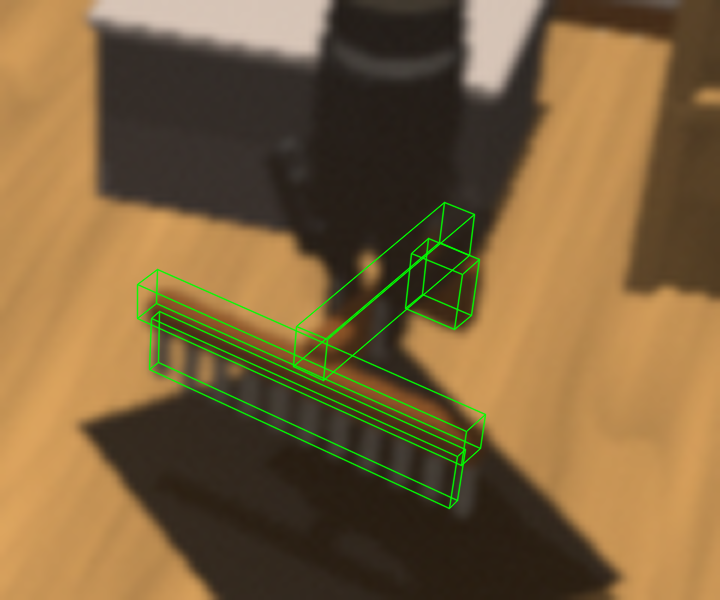

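>>> {"api": "jog_arm", "payload": {"series": [{"rotation": [0,0,-0.113],"translation": [0,0,0],"claw": 1},{"rotation": [0,0,-0.113],"translation": [0,0,0],"claw": 1},{"rotation": [0,0,0],"translation": [0.04,0.001,0],"claw": 1},{"rotation": [0,0,0],"translation": [0.08,0.001,0],"claw": 1},{"rotation": [0,0,0],"translation": [0.08,0.001,0],"claw": 1},{"rotation": [0,0,0],"translation": [0.08,0.001,0],"claw": 1},{"rotation": [0,0,0],"translation": [0.08,0.001,0],"claw": 1},{"rotation": [0,0,0],"translation": [0.08,0.001,0],"claw": 1},{"rotation": [0,0,0],"translation": [0.08,0.001,0],"claw": 1},{"rotation": [0,0,0],"translation": [0.04,0.001,0.04],"claw": 1},{"rotation": [0,0,0],"translation": [0,0,0.04],"claw": 1},{"rotation": [0,0,0],"translation": [0,0,0],"claw": 1}]}}

```text
time: 5.5
eef_pos: [0.5183, -0.0707, 0.0844]
tcp_rot: [-179.6, -0.1, 82.0]
contact_force: [-0.4, -0.4, -2.1]
grip_width: 0.0192
```

```bash
cat > lk.py <<'E'
from ov import *
from rig import cams,sensors
import sys
def look(n,wt,ws,st=4,sd=0.0155,rake=True,sc2=5):
    s=sensors.sense();p=s["eef_pos"];print(s["time"],p,s["tcp_rot"],s["contact_force"],s["grip_width"])
    m=[(RAKE,(p[0],p[1],p[2]+sd),s["tcp_rot"][2],(0,255,0))] if rake else []
    m.append((box(-.125,.125,.165,.179,.012,.034)+box(-.125,.125,-.21,.24,.012,.012),(.548,.110,0),-8.,(255,255,0)))
    a=cams.read_camera("top");b=cams.read_camera("side")
    pickle.dump({"top":a,"side":b},open(n+".pkl","wb"))
    overlay(a,f"pics/{n}t.png",wt,st,m);overlay(b,f"pics/{n}s.png",ws,sc2,m)
E
python3 -c "
from lk import *
look('a1',(185,130,375,270),(170,140,330,260))"
```

```text
5.5 [ 0.51826148 -0.07069573  0.0843705 ] [-1.79635269e+02 -6.60674210e-02  8.20244042e+01] [-0.36359844 -0.36779427 -2.14893041] 0.01915277838404231
```

View pics/a1t.png

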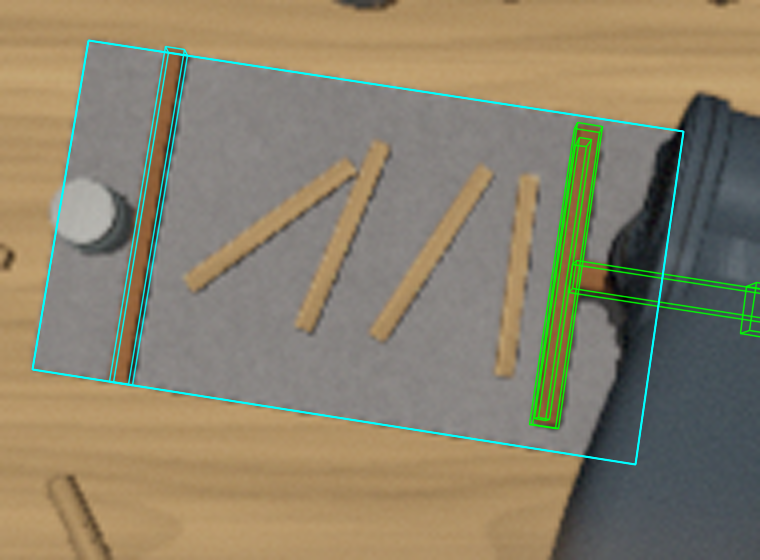

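View pics/a1s.png

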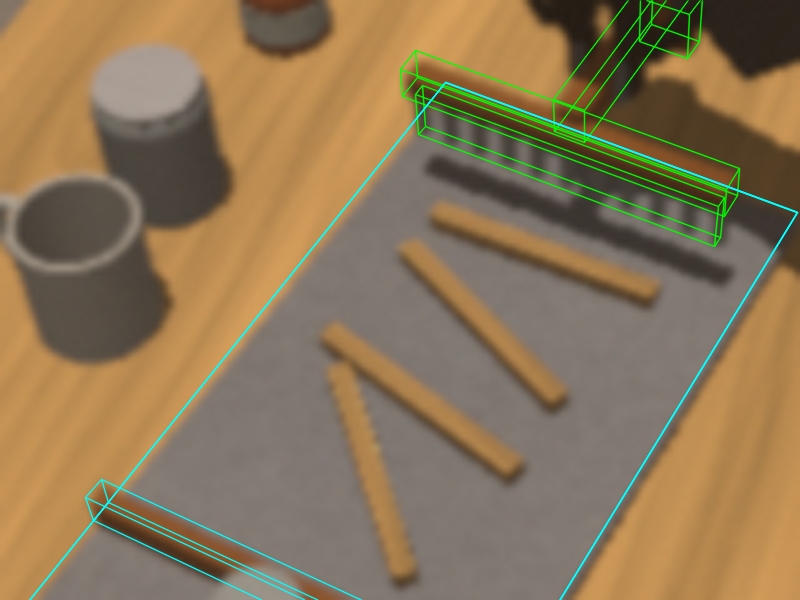

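>>> {"api": "jog_arm", "payload": {"series": [{"rotation": [0,0,0],"translation": [0,0,0.04],"claw": 1},{"rotation": [0,0,0],"translation": [0,0,0.032],"claw": 1},{"rotation": [0,0,0],"translation": [0,0,0],"claw": 1},{"rotation": [0,0,0],"translation": [0,0,0],"claw": 1}]}}

```text
time: 6.1
eef_pos: [0.5213, -0.073, 0.0517]
tcp_rot: [180.0, 0.0, 82.0]
contact_force: [0.5, -0.7, -2.1]
grip_width: 0.0191
```

```bash
python3 -c "
from lk import *
look('a2',(185,130,375,270),(200,140,330,240),sc2=6)"
```

```text
6.1 [ 0.52133035 -0.07295869  0.05171475] [1.79962284e+02 1.94777878e-03 8.19730612e+01] [ 0.5443891  -0.66212105 -2.07373007] 0.019077629544845875
```

View pics/a2s.png

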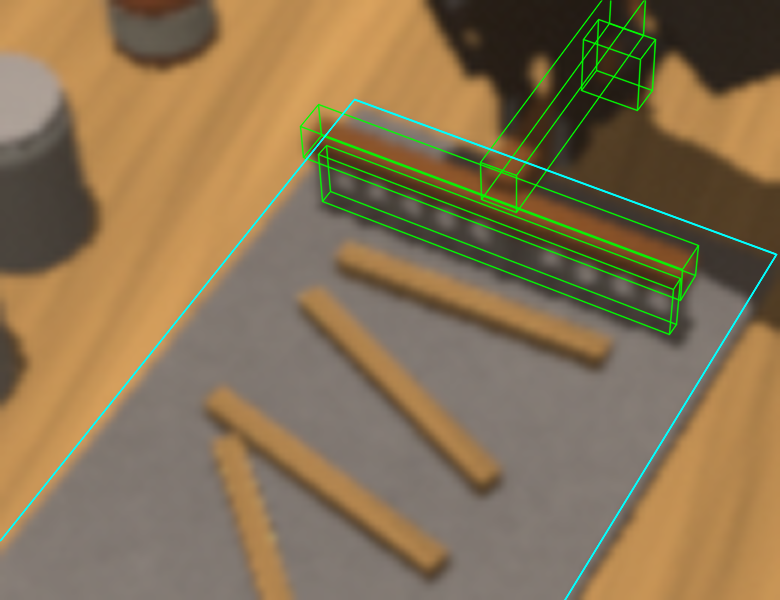

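>>> {"api": "jog_arm", "payload": {"series": [{"rotation": [0,0,0],"translation": [0.015,0,0],"claw": 1},{"rotation": [0,0,0],"translation": [0.02,0,0],"claw": 1},{"rotation": [0,0,0],"translation": [0.02,0,0],"claw": 1},{"rotation": [0,0,0],"translation": [0.02,0,0],"claw": 1},{"rotation": [0,0,0],"translation": [0.02,0,0],"claw": 1},{"rotation": [0,0,0],"translation": [0.02,0,0],"claw": 1},{"rotation": [0,0,0],"translation": [0.02,0,0],"claw": 1},{"rotation": [0,0,0],"translation": [0.02,0,0],"claw": 1},{"rotation": [0,0,0],"translation": [0.02,0,0],"claw": 1},{"rotation": [0,0,0],"translation": [0.015,0,0],"claw": 1},{"rotation": [0,0,0],"translation": [0.01,0,0],"claw": 1}]}}

```text
time: 7.58
eef_pos: [0.535, 0.0267, 0.0512]
tcp_rot: [-180.0, 0.0, 82.0]
contact_force: [0.0, -0.5, -2.3]
grip_width: 0.019
```

```bash
python3 -c "
from lk import *
look('a3',(185,130,375,270),(180,150,330,260))"
```

```text
7.575 [0.53495688 0.02669824 0.05115697] [-1.79994157e+02  1.50603493e-02  8.20119358e+01] [ 0.03024789 -0.52941673 -2.28654826] 0.019021136323329867
```

View pics/a3t.png

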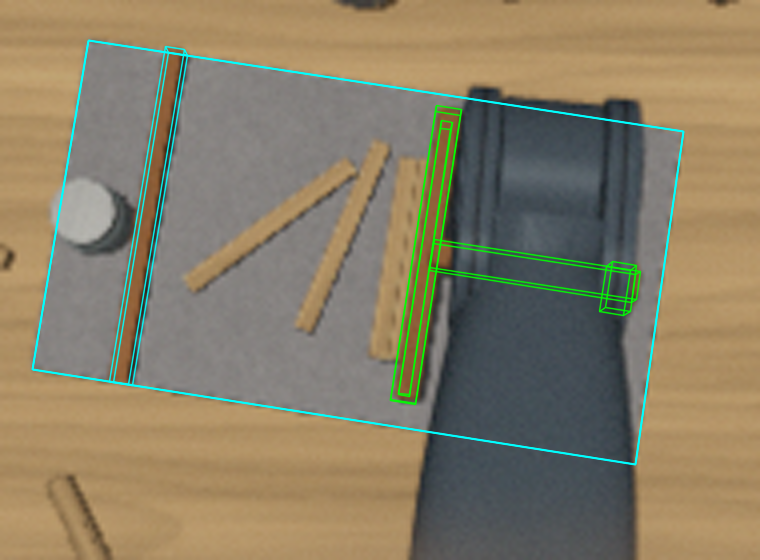

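View pics/a3s.png

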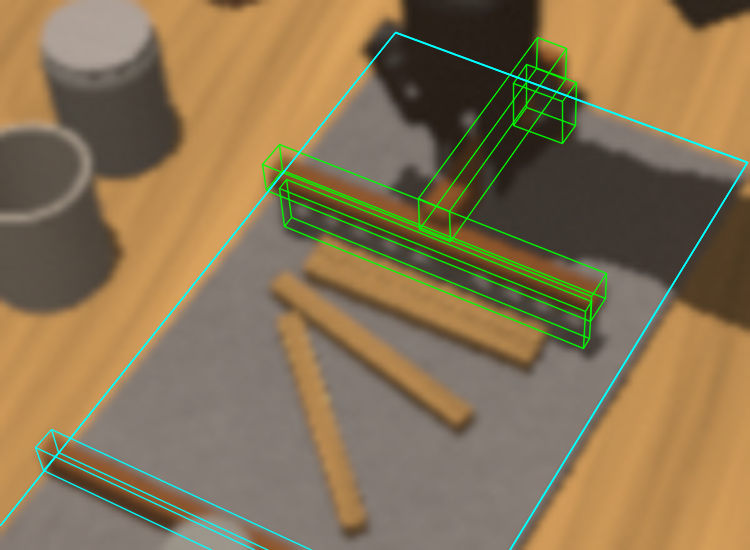

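>>> {"api": "jog_arm", "payload": {"series": [{"rotation": [0,0,0],"translation": [0.015,0,0],"claw": 1},{"rotation": [0,0,0],"translation": [0.016,0,0],"claw": 1},{"rotation": [0,0,0],"translation": [0.016,0,0],"claw": 1},{"rotation": [0,0,0],"translation": [0.016,0,0],"claw": 1},{"rotation": [0,0,0],"translation": [0.016,0,0],"claw": 1},{"rotation": [0,0,0],"translation": [0.016,0,0],"claw": 1},{"rotation": [0,0,0],"translation": [0.016,0,0],"claw": 1},{"rotation": [0,0,0],"translation": [0.016,0,0],"claw": 1},{"rotation": [0,0,0],"translation": [0.016,0,0],"claw": 1},{"rotation": [0,0,0],"translation": [0.016,0,0],"claw": 1},{"rotation": [0,0,0],"translation": [0.011,0,0],"claw": 1}]}}

```text
time: 9.05
eef_pos: [0.5468, 0.1109, 0.0512]
tcp_rot: [180.0, 0.0, 82.0]
contact_force: [-0.7, -0.8, -2.3]
grip_width: 0.0191
```

```bash
python3 -c "
from lk import *
look('a4',(185,130,375,270),(150,170,300,290))"
```

```text
9.05 [0.54684639 0.11094211 0.05117218] [1.79999664e+02 5.65768751e-03 8.20093813e+01] [-0.73613537 -0.80111837 -2.25322897] 0.019098086455858376
```

View pics/a4t.png

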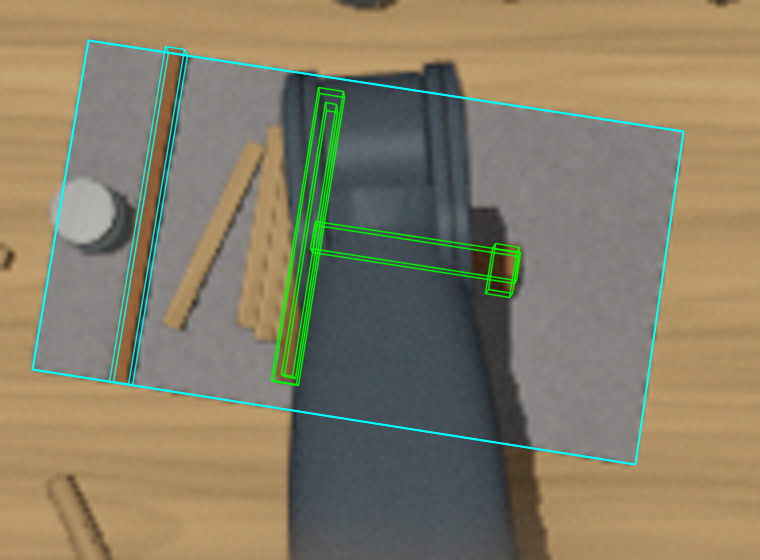

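View pics/a4s.png

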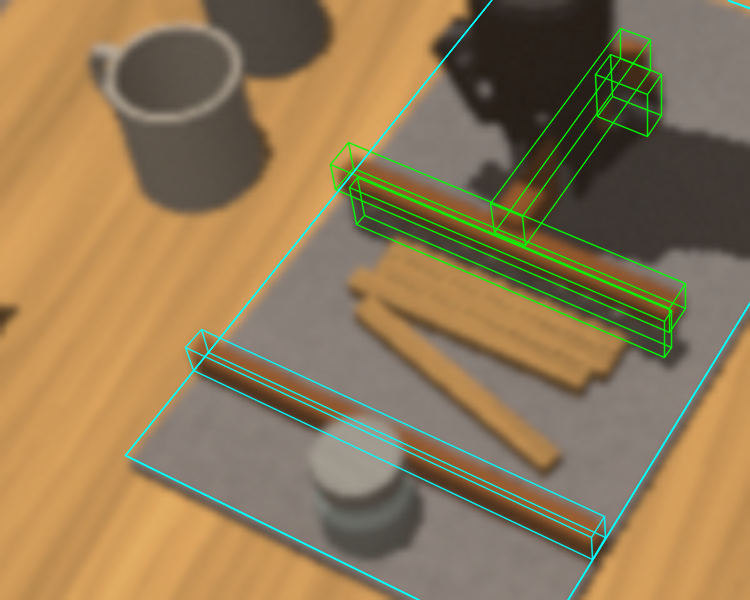

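>>> {"api": "jog_arm", "payload": {"series": [{"rotation": [0,0,0],"translation": [0.012,0,0],"claw": 1},{"rotation": [0,0,0],"translation": [0.012,0,0],"claw": 1},{"rotation": [0,0,0],"translation": [0.012,0,0],"claw": 1},{"rotation": [0,0,0],"translation": [0.012,0,0],"claw": 1},{"rotation": [0,0,0],"translation": [0.012,0,0],"claw": 1},{"rotation": [0,0,0],"translation": [0.012,0,0],"claw": 1},{"rotation": [0,0,0],"translation": [0.012,0,0],"claw": 1},{"rotation": [0,0,0],"translation": [0.008,0,0],"claw": 1},{"rotation": [0,0,0],"translation": [0.004,0,0],"claw": 1}]}}

```text
time: 10.28
eef_pos: [0.5535, 0.1582, 0.0512]
tcp_rot: [180.0, 0.0, 82.0]
contact_force: [-0.3, -0.9, -1.8]
grip_width: 0.0189
```

```bash
python3 -c "
from lk import *
look('a5',(185,130,375,270),(150,190,275,290),sc2=6)"
```

```text
10.275 [0.55350085 0.15817658 0.05121491] [1.79996598e+02 1.17046892e-02 8.20074608e+01] [-0.25227631 -0.86818559 -1.82333386] 0.018910337548588528
```

View pics/a5s.png

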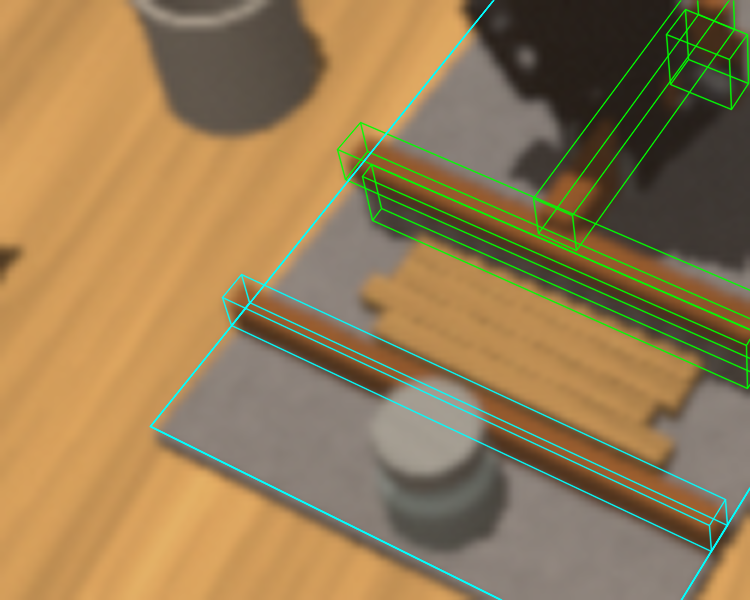

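View pics/a5t.png

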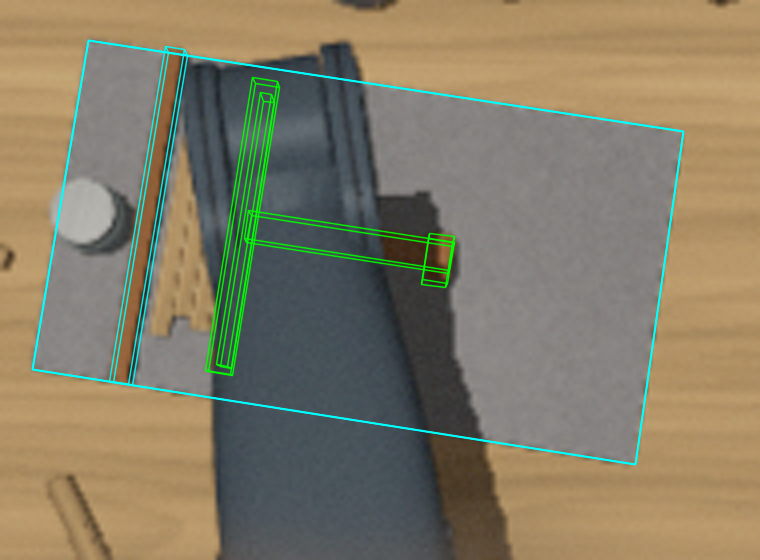

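>>> {"api": "jog_arm", "payload": {"series": [{"rotation": [0,0,0],"translation": [0.006,0,0],"claw": 1},{"rotation": [0,0,0],"translation": [0.004,0,0],"claw": 1},{"rotation": [0,0,0],"translation": [0,0,0],"claw": 1}]}}

```text
time: 10.75
eef_pos: [0.5542, 0.1632, 0.0511]
tcp_rot: [-180.0, -0.0, 82.0]
contact_force: [0.1, 0.4, -1.8]
grip_width: 0.0189
```

>>> {"api": "jog_arm", "payload": {"series": [{"rotation": [0,0,0],"translation": [0.004,0,0],"claw": 1},{"rotation": [0,0,0],"translation": [0,0,0],"claw": 1}]}}

```text
time: 11.0
eef_pos: [0.5545, 0.1651, 0.0511]
tcp_rot: [-180.0, -0.0, 82.0]
contact_force: [-0.1, 0.1, -3.1]
grip_width: 0.019
```

```bash
python3 -c "
from lk import *
look('a6',(185,130,375,270),(150,190,275,290),sc2=6)"
```

```text
11.0 [0.55445003 0.16511957 0.05112914] [-1.79998172e+02 -1.69418190e-02  8.20008994e+01] [-0.10108772  0.07591316 -3.08833094] 0.018984873571088925
```

View pics/a6s.png

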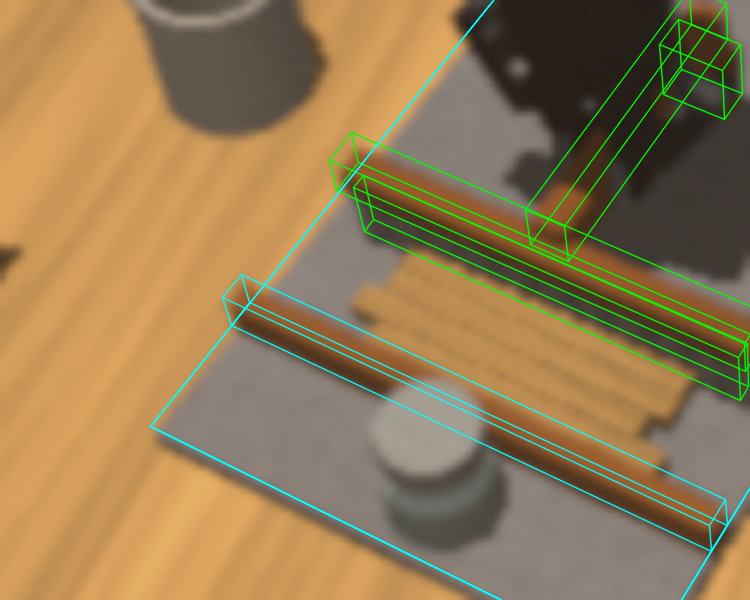

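>>> {"api": "jog_arm", "payload": {"series": [{"rotation": [0,0,0],"translation": [0.004,0,0],"claw": 1},{"rotation": [0,0,0],"translation": [0,0,0],"claw": 1}]}}

```text
time: 11.35
eef_pos: [0.5547, 0.1667, 0.0512]
tcp_rot: [-180.0, 0.0, 82.0]
contact_force: [-0.7, -1.7, -2.1]
grip_width: 0.0191
```

>>> {"api": "jog_arm", "payload": {"series": [{"rotation": [0,0,0],"translation": [0.003,0,0],"claw": 1},{"rotation": [0,0,0],"translation": [0,0,0],"claw": 1}]}}

```text
time: 11.6
eef_pos: [0.5546, 0.1669, 0.0514]
tcp_rot: [-180.0, 0.2, 81.9]
contact_force: [-1.8, -5.4, -0.4]
grip_width: 0.0189
```

```bash
python3 -c "
from lk import *
look('a7',(185,130,375,270),(150,190,275,290),sc2=6)"
```

```text
11.6 [0.5546424  0.16692964 0.05140088] [-179.99298944    0.19354171   81.94953628] [-1.79006026 -5.39508669 -0.43404773] 0.018868202384628014
```

View pics/a7s.png

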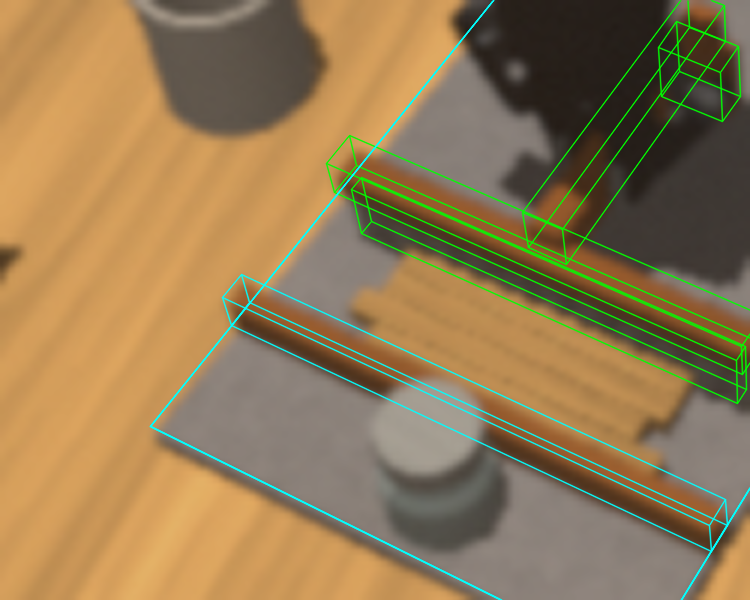

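>>> {"api": "jog_arm", "payload": {"series": [{"rotation": [0,0,0],"translation": [-0.01,0,0],"claw": 1},{"rotation": [0,0,0],"translation": [-0.03,0,0],"claw": 1},{"rotation": [0,0,0],"translation": [-0.04,0,-0.02],"claw": 1},{"rotation": [0,0,0],"translation": [-0.04,0,-0.06],"claw": 1},{"rotation": [0,0,0],"translation": [-0.08,0,-0.06],"claw": 1},{"rotation": [0,0,0],"translation": [-0.08,0,0],"claw": 1},{"rotation": [0,0,0],"translation": [-0.08,0,0],"claw": 1},{"rotation": [0,0,0],"translation": [-0.08,0,0],"claw": 1},{"rotation": [0,0,0],"translation": [-0.06,0,0],"claw": 1}]}}

```text
time: 12.82
eef_pos: [0.5195, -0.0819, 0.1222]
tcp_rot: [179.9, 0.0, 81.9]
contact_force: [0.4, 1.1, -2.1]
grip_width: 0.0188
```

```bash
python3 -c "
from lk import *
look('a8',(185,130,375,270),(150,190,275,290),sc2=6)"
```

```text
12.825 [ 0.51952365 -0.08192495  0.12215778] [1.79919165e+02 2.64387818e-02 8.18798587e+01] [ 0.37963591  1.08356865 -2.06914109] 0.018752288031883925
```

View pics/a8s.png

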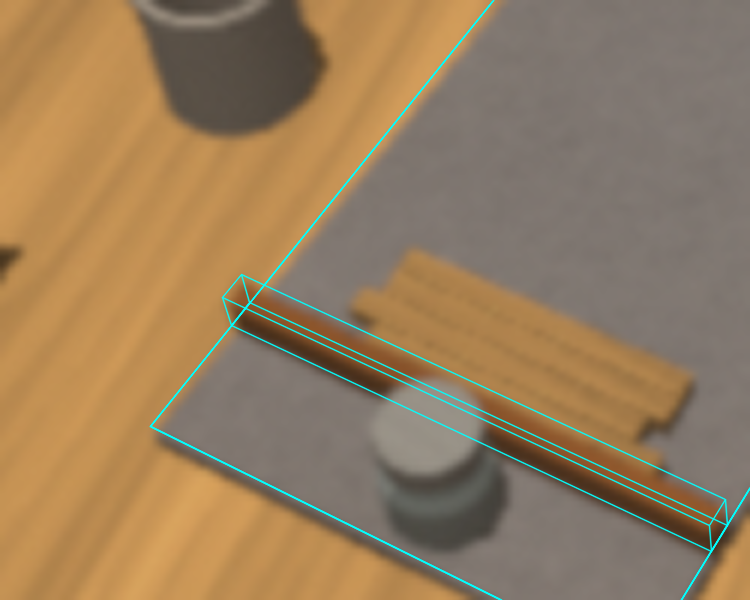

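View pics/a8t.png

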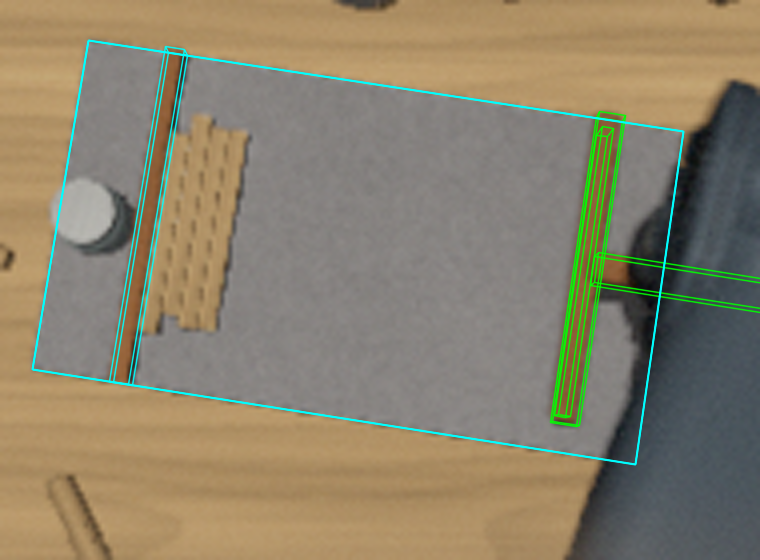

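>>> {"api": "jog_arm", "payload": {"series": [{"rotation": [0,0,0.201],"translation": [0,0,0],"claw": 1},{"rotation": [0,0,0.201],"translation": [0,0,0],"claw": 1},{"rotation": [0,0,0.201],"translation": [0,0,0],"claw": 1},{"rotation": [0,0,0.201],"translation": [0,0,0],"claw": 1},{"rotation": [0,0,0],"translation": [-0.062,0.049,0],"claw": 1},{"rotation": [0,0,0],"translation": [-0.075,0.058,0],"claw": 1},{"rotation": [0,0,0],"translation": [-0.075,0.058,0],"claw": 1},{"rotation": [0,0,0],"translation": [-0.075,0.058,0],"claw": 1},{"rotation": [0,0,0],"translation": [-0.075,0.058,0],"claw": 1},{"rotation": [0,0,0],"translation": [-0.075,0.058,0],"claw": 1},{"rotation": [0,0,0],"translation": [0,0,0.06],"claw": 1},{"rotation": [0,0,0],"translation": [0,0,0.06],"claw": 1}]}}

```text
time: 14.42
eef_pos: [0.4894, -0.3554, 0.0617]
tcp_rot: [179.9, -0.0, 45.7]
contact_force: [0.7, 0.0, -3.3]
grip_width: 0.0189
```

>>> {"api": "jog_arm", "payload": {"series": [{"rotation": [0,0,0],"translation": [0,0,0],"claw": 1},{"rotation": [0,0,0],"translation": [0,0,0],"claw": 1}]}}

```text
time: 14.68
eef_pos: [0.4898, -0.3543, 0.0626]
tcp_rot: [179.9, -0.0, 45.8]
contact_force: [0.7, 0.0, -1.3]
grip_width: 0.0193
```

Run:
```python
from ov import *
from rig import cams,sensors
s=sensors.sense();p=s["eef_pos"];print(s["time"],p,s["tcp_rot"],s["contact_force"])
m=[(RAKE,(p[0],p[1],p[2]+.0155),s["tcp_rot"][2],(0,255,0)),(box(-.11,.11,-.135,.135,0,.003),(.483,-.365,0),45.8,(255,255,0))]
overlay(cams.read_camera("top"),"pics/b1t.png",(375,150,505,280),4,m)
overlay(cams.read_camera("side"),"pics/b1s.png",(270,60,390,160),6,m)
```

```text
14.675 [ 0.48979713 -0.35429167  0.06255366] [ 1.79910823e+02 -1.77387094e-02  4.58230336e+01] [ 0.66520593  0.03551622 -1.33822723]
```

View pics/b1t.png

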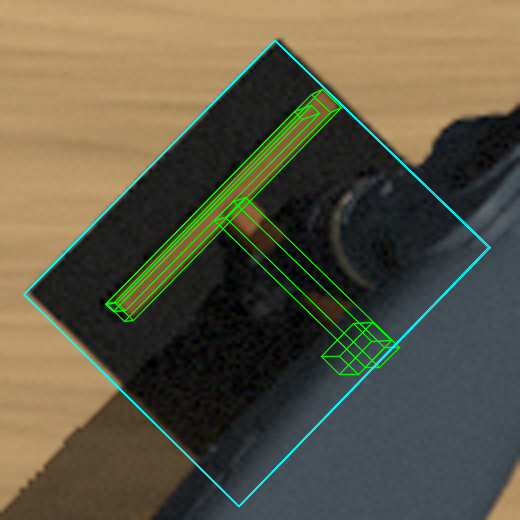

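View pics/b1s.png

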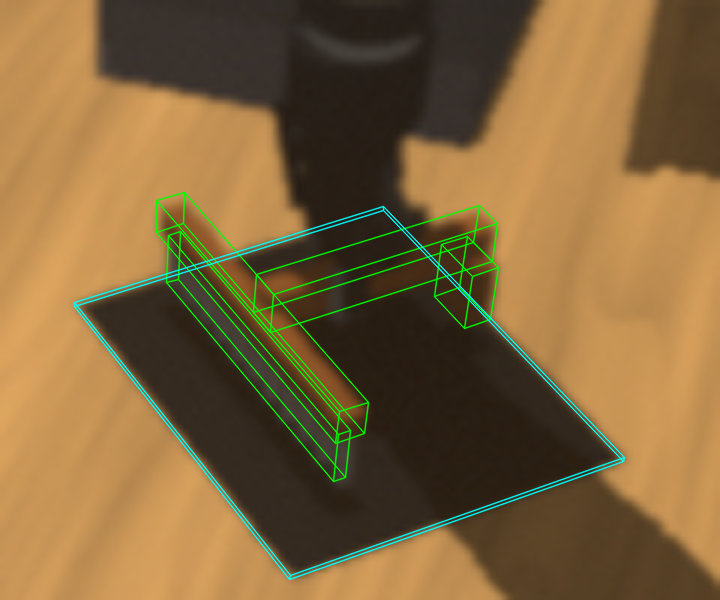

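>>> {"api": "jog_arm", "payload": {"series": [{"rotation": [0,0,0],"translation": [0,0,0.02],"claw": 1},{"rotation": [0,0,0],"translation": [0,0,0.016],"claw": 1},{"rotation": [0,0,0],"translation": [0,0,0.008],"claw": 1},{"rotation": [0,0,0],"translation": [0,0,0],"claw": 1},{"rotation": [0,0,0],"translation": [0,0,0],"claw": 1}]}}

```text
time: 15.4
eef_pos: [0.4893, -0.3538, 0.0391]
tcp_rot: [-180.0, -0.0, 45.8]
contact_force: [-0.7, 1.3, -0.7]
grip_width: 0.0191
```

>>> {"api": "jog_arm", "payload": {"series": [{"rotation": [0,0,0],"translation": [0,0,0.003],"claw": 1},{"rotation": [0,0,0],"translation": [0,0,0],"claw": 1}]}}

```text
time: 15.65
eef_pos: [0.4893, -0.3538, 0.039]
tcp_rot: [180.0, -0.0, 45.8]
contact_force: [-3.8, 2.5, 5.1]
grip_width: 0.0192
```

>>> {"api": "jog_arm", "payload": {"series": [{"rotation": [0,0,0],"translation": [0,0,0],"claw": 0.7},{"rotation": [0,0,0],"translation": [0,0,0],"claw": 0.4},{"rotation": [0,0,0],"translation": [0,0,0],"claw": 0},{"rotation": [0,0,0],"translation": [0,0,0],"claw": 0},{"rotation": [0,0,0],"translation": [0,0,0],"claw": 0},{"rotation": [0,0,0],"translation": [0,0,0],"claw": 0},{"rotation": [0,0,0],"translation": [0,0,-0.03],"claw": 0},{"rotation": [0,0,0],"translation": [0,0,-0.08],"claw": 0},{"rotation": [0,0,0],"translation": [0,0,-0.08],"claw": 0},{"rotation": [0,0,0],"translation": [0,0,-0.08],"claw": 0},{"rotation": [0,0,0],"translation": [0,0,-0.08],"claw": 0},{"rotation": [0,0,0],"translation": [0,0,0],"claw": 0}]}}

```text
time: 17.15
eef_pos: [0.4914, -0.3558, 0.2193]
tcp_rot: [179.4, -0.0, 45.8]
contact_force: [-0.4, -0.7, -0.2]
grip_width: 0.0855
```

>>> {"api": "jog_arm", "payload": {"series": [{"rotation": [0,0,0],"translation": [-0.08,0,0],"claw": 0},{"rotation": [0,0,0],"translation": [-0.08,0,0],"claw": 0},{"rotation": [0,0,0],"translation": [-0.08,0,0],"claw": 0},{"rotation": [0,0,0],"translation": [-0.08,0,0],"claw": 0},{"rotation": [0,0,0],"translation": [0,0,0],"claw": 0},{"rotation": [0,0,0],"translation": [0,0,0],"claw": 0}]}}

```text
time: 17.9
eef_pos: [0.3778, -0.4683, 0.2124]
tcp_rot: [-180.0, -0.0, 45.8]
contact_force: [0.7, 1.1, -0.2]
grip_width: 0.0854
```

Run:
```python
from ov import *
from rig import cams,sensors
s=sensors.sense();p=s["eef_pos"];print(s["time"],p,s["tcp_rot"],s["contact_force"],s["grip_width"])
m=[(RAKE,(.4895,-.354,.053),45.8,(0,255,0)),(box(-.11,.11,-.135,.135,0,.003),(.483,-.365,0),45.8,(255,255,0))]
a=cams.read_camera("top");b=cams.read_camera("side")
cv2.imwrite("pics/z1.png",a["pixels"][:,:,::-1])
overlay(a,"pics/b2t.png",(375,150,505,280),4,m)
overlay(b,"pics/b2s.png",(270,60,390,160),6,m)
```

```text
17.9 [ 0.37783439 -0.46830815  0.21237203] [-1.79956747e+02 -4.64062014e-02  4.57966941e+01] [ 0.73471466  1.14520933 -0.17548514] 0.08539118390769296
```

View pics/b2t.png

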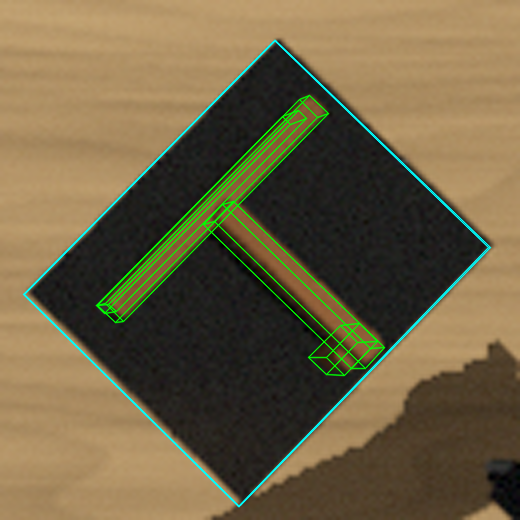

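View pics/b2s.png

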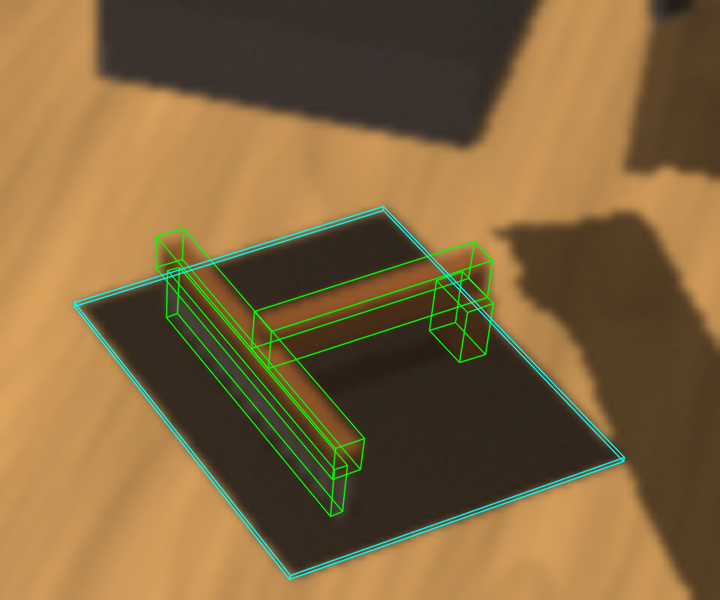

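View pics/z1.png

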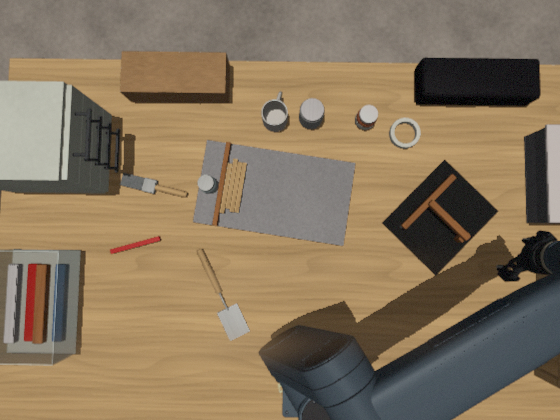

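```bash
python3 -c "
from rig import job
print(job.close_job())"
```

```text
the job is handed in; nothing more can be done
None
```

The four sticks are combed flat against the stop and the rake is back on its pad. I handed the job in at about 18 s of the 50 s allowed; it reports no verdict.

- **Sticks:** In both camera views after the comb, all four lie flat, parallel to the stop and packed against it and each other. I ended the push at about 5 N. The gripper stayed about 25 mm above the sticks throughout.
- **Rake:** It stands upright, with the grip point about 12 mm to +x and 3 mm to +y of the pad's centre and less than 1° off the pad's x axis. The gripper is open and well clear.
- **Bystanders:** The jars, can, mug, tape, brush and spatula are in the same places in the before and after top views. I checked this by eye only.

**Where things disagreed:**
- **Rake angle:** The rake first stood about 26° turned from the pad's x axis, although the description says its head lies along the pad's y. I put it back aligned with the pad, as the judging text asks, not at its starting angle.
- **Cameras:** The top and side cameras differed by about 4 to 7 mm on the pad's position, so I averaged them. The tolerance there is 40 mm.

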